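# Put the card reader back on its sloping stand

## Robot

A 7-joint arm with a two-finger parallel gripper is mounted at the origin on the work surface. World frame = base frame: x ahead of the robot, y to its left, z up, the work surface at z = 0. Lengths are in mm, angles in rad, forces in N, time in s.
With the tool pointing down it reaches from about 425 to 875 mm from the base axis. Payload 9.9 kg.
Tool frame: the origin (TCP) lies at the very end of the fingers, on their centre line; the grasp point (between the pads) lies 19 mm behind it; z points along the fingers, y is the line along which they close (so a half turn about z gives the same grasp; the last joint's range is limited). The gripper opens to 85 mm and grips with 20 to 120 N. Pads are 22 mm wide; open, the fingers measure 114 mm over their backs; the gripper's body (76 mm by 85 mm) begins 54 mm behind the grasp point. The pads swing forward as they close: fully open they stand 13 mm farther back than shut.
Start: joints at [1.265, 0.576, 0.025, 1.437, -0.015, 1.129, -0.057], TCP at [148.495, -658.467, 231.289] pointing down, gripper open.
Joint ranges: [-2.76, 2.76], [-0.34, 2.15], [-1.52, 1.57], [0.19, 2.46], [-1.09, 4.23], [0.17, 1.99], [-2.82, 2.82]. Speed limits (rad/s): [2.22, 2.22, 3.01, 3.01, 3.14, 3.14, 3.14].

## Interface

Orientations are given as [roll, pitch, yaw] about the fixed x, y, z axes, in that order (R = Rz(yaw) Ry(pitch) Rx(roll)).
In Python, from bench import ctrl gives the robot as it stands.
- The arm moves only by the shell command python3 -m pendant 'ROWS' [FORCE]. ROWS is JSON, a list of rows, each a list of 3 entries, a list of its own where there are three numbers: the shift along the tool's x, y, z each as a share of 0.3 m, from -1 to 1, then the turn, a rotation vector about the tool's x, y, z each as a share of 0.5 rad, from -1 to 1, then the closure, from 0 (fully open) to 1 (shut). A call has exactly 8 rows; each row is the pose to reach, as a shift and turn from the pose commanded when the call began, along the tool's axes at that moment; what a row does not reach only later rows make up. A row lasts 1/12 s, in which the tool goes at most 41.7 mm and 7.16 degrees, less where a joint would pass 70% of its speed; a pose out of reach is approached as far as the arm can. A call with a number of a shift or a turn outside -1 to 1 is refused whole. A call with a gripper value outside its range is refused whole. The fingers move at their own pace and stop on an object; FORCE is the grip in N (left out, the last holds). Time passes only in rows, so rows that repeat a pose let the fingers close, or fill a call up. It gives the time, the measured TCP pose, the force, the opening and the grip force at its end, in the units of the state.
- ctrl.sense(): the state, without advancing time (a new reading comes with each control period).
- ctrl.grab_frame(name): name is "scene" or "top" or "wrist"; returns the picture (400x640x3 uint8, blue, green, red); there is no depth.
- ctrl.calibration(name): a dict with "vfov" (degrees; the focal length in pixels is half the picture's height over the tangent of half this angle, whatever the lens; pixels are square), "cx", "cy" (the principal point, pixels), "origin" and "attitude" of the camera in the world. Camera axes: x right, y down, z forward; pixel columns grow to the right and rows downward; lengths in mm; the calibration is good to about 2 mm. A picture is of the moment at which its call begins: read the wrist's pose just before it. calibration takes no time and is no camera call; for the wrist camera it gives the pose at the moment of the call.
- ctrl.finish_job(): hands the job in; it is judged then, once.
Trained networks look in the newest picture that a camera, given by its name, has taken for a name from the list of things; names that differ only in an ending like _2 or _b are one class to them, and where a whole thing is asked for, a point or a joint stands for the part that bears it (a point fixed in the world has none). Each returns a list of dicts, best first, with "confidence" (0 to 1); they miss things now and then, are a little off and sometimes report something else, mostly with a low value. They report only what shows in the picture. A call takes as long as a camera call. They do not tell look-alikes from the thing itself.
- ctrl.masks_of(thing, camera): "pixels" (400x640 bool, what is visible of it) and "bbox" ([left, top, right, bottom] in pixels, round what is visible of it).
The state is a dict: "time_s": time; "joint_pos": joint angles; "qvel": joint speeds; "tau": joint torques, N m; "eef_pos": TCP position; "ee_rot": TCP orientation; "ft_force": force on the tool from outside, world axes, zero at the start; "torque": the same for the moment, N m; "width": finger opening in mm; "finger_force": force on a finger pad.
Only numpy, scipy, OpenCV 4.12 (cv2) and the standard library are available. Lean on these libraries where they do the work, as an engineer would, in place of code of your own. Each camera call takes 0.05 s, during which the arm holds its last target. There are 200 camera calls.

## Task

Put the loose yellow card reader back on the sloping stand: slide it down the rail, card-slot end first, until the spring catch snaps up behind it and holds it fully home against the stop, then let go of it. Feel for the catch and the stop rather than ramming the reader home, leave the angle of the stand as it is set, and do not disturb the other things on the table.

Things in the scene. Friction and masses are not known exactly. Their poses are not given: they have to be found in the camera images.
- reader: The card reader, a loose yellow box with a black face, 112 long (x) x 62 wide (y) x 37 high (z) mm, 0.26 to 0.42 kg. It starts lying face up on the table. Origin: centre of its underside; z points out of the face, x towards the end with screen and green lamp bar. The -x end, with white stripe and card slot, goes first down the rail. Grip its plain side faces (y = +-31 mm, full length and height)
- channel (a point): Middle of the channel's open end in the reader's underside, at the reader's -x end (56 mm from its origin); same axes as the reader. The channel runs from here 90 mm towards +x, is 33 wide and 17 deep; two lips, 4.5 mm thick and level with the underside, narrow its mouth to 19 mm
- bar (a point): Lowest point of the round bar (radius 3.5 mm) across the roof of the reader's channel, 28.5 mm from the reader's origin towards -x and 12.5 mm above the underside: the catch snaps up behind it
- contacts (a joint): The two brass charging pins in the slot end of the reader, 18.5 mm either side of its middle and 9 mm above the underside: how far they are pressed in, m. 0 = out (3 mm proud of the end face); 0.003 when that face lies against the stop. Soft springs, 0.9 N together when fully in
- seat (a point): Point on the top of the stand's sloping aluminium plate, with its axes: z is the plate's normal, x points straight up the slope along the rail, y across. A reader that is fully home has its axes parallel to these and its origin here, or up to 16 mm up or down the slope (see block_mid). The plate is 44 wide, narrower than the reader so that fingers pass beside it, and reaches from x = -85 to +80 mm; friction about 0.15
- rail_nose (a point): Uphill tip of the dark T rail, on the plate 8 mm uphill of the seat; same axes. Rail: web 16 wide, 6 high; on it a flange 30 wide, its top 11 mm above the plate; both ends are rounded in plan and the flange's nose is 7.5 mm clear of the plate. Uphill of it the plate is bare: lay the reader flat there (origin 68 mm or more uphill of the seat), slide it down, lips under the flange; play 1.5 mm each way
- block_mid (a point): Middle setting of the stop face of the black end block (44 wide, 20 high, red tab) at the rail's low end, 56 mm downhill of the seat, on the plate; same axes. The reader's slot end comes to rest against the block, which also carries the catch. It is clamped up to 16 mm up or down the slope from here; the setting is not reported and must be felt. Pushing on the stop with over 25 N is ramming
- catch (a joint): Spring plunger in the rail, 34 mm uphill of the stop face, round head 4.5 mm above the flange. In m: 0 = fully up, grows as pressed (limit 0.006). Pushes up with 8 N plus 0.8 N per mm. The reader's bar meets it 12 mm before home; the push down the slope rises to about 6 to 12 N, gives way 6 mm before home (catch 1.5 to 3 mm down), then it springs up behind the bar; 0 to 1 mm later the stop is met
- shoe (a joint): Tilt of the plate from level, rad (friction hinge 26 mm below the plate, across the slope; 0.42 to 0.70 at the start). It keeps its angle under less than about 8 N m
- plate_top (a point): Upper end of the plate, on its top face in the middle of its width, 80 mm uphill of the seat; same axes
- stand: The stand, bolted to the table: dark foot plate 130 x 120 x 10 mm, yellow tube 35 mm in diameter, hinge axis 125 mm above the table. Origin: centre of the foot's underside; at yaw 0 the slope runs down towards the robot (-x of the stand)
- tea_tin: Green tea tin with a brass lid, 75 mm in diameter, 98 high; origin at the centre of its foot. Leave alone
- cup: Black paper cup, 80 mm across the rim, 95 high; origin at the centre of its foot. Leave alone
- driver: Screwdriver with red handle, 180 mm, lying on the table. Leave alone
- cup_stack: Stack of paper cups, 85 mm in diameter, 235 high. Leave alone
- blue_jug: Blue vacuum jug, 132 mm in diameter, 260 high, handle to its +x. Leave alone
- steel_jug: Steel vacuum jug, 132 mm in diameter, 250 high, handle to its +x. Leave alone
Mind the look-alikes: they are no part of the job. Of the things that look like the reader, take the one that is farthest to the robot's left at the start.

How it is judged (in metres and radians):
On the way:
1. the reader is threaded on the rail, flat on the plate, and has not reached the catch (y of reader in the frame of seat between -0.004 and 0.004 m and z of reader in the frame of seat between -0.003 and 0.004 m and angle between the z axis of reader and the z axis of seat, either way round below 0.09 rad and angle between the x axis of reader and the x axis of seat, either way round below 0.09 rad and x of reader in the frame of seat between 0.01 and 0.055 m and value of joint catch below 0.0008 m and value of joint contacts below 0.001 m), for 0.05 s.
At the end, for the whole second after the job is handed in: The reader lies on the rail, slot end down (4 mm sideways, 5 degrees), at the stop wherever the end block is clamped: its charging pins pressed in by 1.5 mm or more, the catch sprung up behind its bar (pressed less than 1.2 mm); at rest and let go (y of reader in the frame of seat between -0.004 and 0.004 m and z of reader in the frame of seat between -0.003 and 0.004 m and angle between the z axis of reader and the z axis of seat, either way round below 0.09 rad and angle between the x axis of reader and the x axis of seat, either way round below 0.09 rad and x of reader in the frame of seat between -0.019 and 0.019 m and value of joint contacts above 0.0015 m and value of joint catch below 0.0012 m and linear speed of reader below 0.01 m/s); the robot touches nothing.
It fails at once if the reader is rammed against the stop (its charging pins pressed in and more than 35 N between it and the stand) (value of joint contacts above 0.002 m and contact force between reader and shoe above 35 N).
It fails at once if the angle of the stand is changed (upper end of the plate moved more than 8 mm) (distance of plate_top from where it was at the start of the episode above 0.008 m).
It fails at once if another thing on the table is disturbed (moved more than 25 mm) (distance of any of tea_tin, cup, driver, cup_stack, blue_jug, steel_jug from where it was at the start of the episode above 0.025 m).
It also fails if it takes over 72 s, if anything falls off the work surface, if the arm or the gripper's body presses on something with over 40 N, if the wrist force passes 120 N, or if a joint passes its speed limit or range.

## Working session

There is one attempt and no reset: what is moved stays moved. The work goes in short steps, Python scripts to look and compute and a shell command to move; the robot and the scene stay as the last step left them, time stands still between calls to the robot, and variables do not carry over. Pictures are saved under pics/ and viewed, at most 10 in all, crops included, and the job is handed in when it is done.

```bash
ls; mkdir -p pics; python3 - <<'E'
from bench import ctrl
import cv2
s=ctrl.sense(); print(s)
for n in("scene","top"):
    im=ctrl.grab_frame(n); cv2.imwrite(f"pics/{n}0.png",im); print(n,ctrl.calibration(n))
    for t in("reader","stand","seat","tea_tin","cup","driver","cup_stack","blue_jug","steel_jug"):
        try: print(t,[(round(d["confidence"],2),d["bbox"]) for d in ctrl.masks_of(t,n)])
        except Exception as e: print(t,e)
E
```

```text
pics
{'time_s': 0.0, 'joint_pos': array([ 1.26521971,  0.57655651,  0.02482424,  1.4379219 , -0.01498068,
        1.12899719, -0.05652697]), 'qvel': array([ 0.00080595, -0.0004514 , -0.00048383,  0.00092437, -0.0001464 ,
       -0.00137515,  0.00145276]), 'tau': array([-3.44329073e-04, -7.65749502e+01,  2.25071669e+00, -2.85964268e+01,
        1.53658341e-02,  1.25456310e-02, -1.15237594e-05]), 'eef_pos': array([ 148.38383045, -658.01622014,  230.42091251]), 'ee_rot': array([-3.13989676e+00,  9.63841860e-05,  2.21808562e-01]), 'ft_force': array([ 0.61192179,  0.2068569 , -0.63369855]), 'torque': array([-0.0088891 ,  0.00545796,  0.01569173]), 'finger_force': 0.0, 'width': 85.81083506735206}
scene {'vfov': 51.032590872188834, 'cx': 318.7855029376604, 'cy': 189.6401168393427, 'origin': array([1175.88786874,   -1.29923524, 1201.48408991]), 'attitude': array([-2.59009801e+00,  1.66636059e-04,  1.59799656e+00])}
reader [(0.97, [407.6, 184.5, 448.9, 226.9]), (0.92, [386.3, 120.4, 412.3, 153.4])]
stand [(0.82, [318.6, 173.5, 360.2, 238.1])]
seat [(0.77, [324.6, 174.1, 351.4, 209.2])]
tea_ti
[... 648 characters left out ...]
[283.1, 111.5, 320.7, 131.7]), (0.58, [179.4, 179.1, 221.1, 220.7])]
stand [(0.75, [275.1, 150.9, 321.5, 215.4]), (0.34, [179.8, 182.3, 217.3, 220.9])]
seat [(0.96, [284.9, 153.6, 309.7, 210.3]), (0.5, [418.5, 180.4, 453.0, 210.1]), (0.25, [276.1, 150.5, 322.6, 216.3])]
tea_tin [(0.63, [417.8, 183.1, 452.0, 213.0])]
cup [(0.59, [243.2, 238.0, 274.5, 262.4]), (0.26, [288.3, 154.6, 309.7, 211.5])]
driver [(0.88, [355.4, 96.9, 367.8, 128.0])]
cup_stack [(0.68, [217.5, 69.3, 263.0, 122.2]), (0.46, [288.3, 150.3, 308.6, 209.5])]
blue_jug [(0.96, [139.7, 86.7, 211.0, 150.5])]
steel_jug [(0.79, [400.7, 89.5, 474.7, 147.0]), (0.67, [184.8, 177.7, 218.9, 223.0]), (0.29, [287.2, 147.6, 310.6, 212.0])]
```

```bash
python3 - <<'E'
import cv2,numpy as np
a=cv2.imread("pics/top0.png")[60:340,130:490];b=cv2.imread("pics/scene0.png")[100:310,150:520]
a=cv2.resize(a,(760,591),interpolation=cv2.INTER_CUBIC);b=cv2.resize(b,None,fx=2.1,fy=2.1,interpolation=cv2.INTER_CUBIC)
cv2.imwrite("pics/a.png",a);cv2.imwrite("pics/b.png",b)
E
cat > h.py <<'E'
import numpy as np,cv2
from scipy.spatial.transform import Rotation as R
from bench import ctrl
def cam(n):
    c=ctrl.calibration(n); f=200/np.tan(np.radians(c["vfov"]/2))
    return dict(f=f,cx=c["cx"],cy=c["cy"],o=np.array(c["origin"]),R=R.from_euler("xyz",c["attitude"]).as_matrix())
def ray(c,uv): return c["R"]@np.array([(uv[0]-c["cx"])/c["f"],(uv[1]-c["cy"])/c["f"],1])
def atz(c,uv,z):
    d=ray(c,uv); return c["o"]+d*(z-c["o"][2])/d[2]
def proj(c,P):
    p=(np.atleast_2d(P)-c["o"])@c["R"]; return np.c_[c["cx"]+c["f"]*p[:,0]/p[:,2],c["cy"]+c["f"]*p[:,1]/p[:,2]]
def tri(obs): # [(cam,uv),...]
    A=np.zeros((3,3));b=np.zeros(3)
    for c,uv in obs:
        d=ray(c,uv);d/=np.linalg.norm(d);M=np.eye(3)-np.outer(d,d);A+=M;b+=M@c["o"]
    return np.linalg.solve(A,b)
E
python3 - <<'E'
from h import *
t=cam("top")
for n,b in dict(r1=[210.4,274.2,239.6,318.1],r2=[283.1,111.5,320.7,131.7],r3=[179.4,179.1,221.1,220.7]).items():
    print(n,atz(t,((b[0]+b[2])/2,(b[1]+b[3])/2),37).round())
s=cam("scene")
for b in([407.6,184.5,448.9,226.9],[386.3,120.4,412.3,153.4]): print(atz(s,((b[0]+b[2])/2,(b[1]+b[3])/2),20).round())
E
```

```text
r1 [221. 257.  37.]
r2 [727.  25.  37.]
r3 [500. 328.  37.]
[501. 334.  20.]
[219. 261.  20.]
```

View pics/a.png

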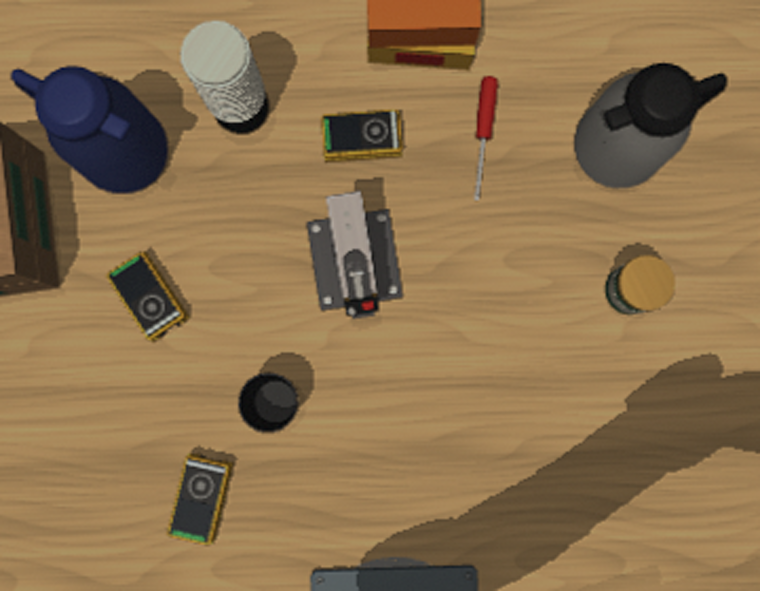

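View pics/b.png

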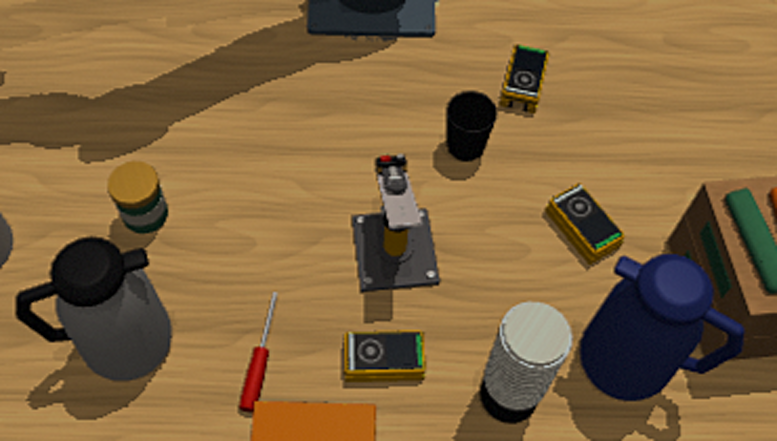

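```bash
cat >> h.py <<'E'
def pose(): 
    s=ctrl.sense(); return np.array(s["eef_pos"]),R.from_euler("xyz",s["ee_rot"])
def delta(p,Rt):
    p0,R0=pose(); d=R0.inv().apply(np.asarray(p)-p0)/300; r=(R0.inv()*Rt).as_rotvec()/.5
    print("at",p0.round(1),"shift",d.round(4),"turn",r.round(4))
def st():
    s=ctrl.sense(); print("t",round(s["time_s"],2),s["eef_pos"].round(1),s["ee_rot"].round(3),"F",s["ft_force"].round(1),"w",round(s["width"],1),"ff",round(s["finger_force"],1),"q",s["joint_pos"].round(2))
E
python3 -m pendant '[[[0.1,0,-0.2],[0,0,0],0],[[0.25,-0.1,-0.3],[0,0,0],0],[[0.4,-0.15,-0.4],[0,0,0],0],[[0.6,-0.2,-0.4],[0,0,0],0],[[0.7,-0.25,-0.4],[0,0,0],0],[[0.8,-0.3,-0.4],[0,0,0],0],[[0.9,-0.3,-0.4],[0,0,0],0],[[0.9,-0.3,-0.4],[0,0,0],0]]'
python3 -m pendant '[[[0.1,-0.1,0],[0,0,0],0],[[0.2,-0.2,0],[0,0,0],0],[[0.3,-0.3,0],[0,0,0],0],[[0.4,-0.4,0],[0,0,0],0],[[0.5,-0.5,0],[0,0,0],0],[[0.6,-0.6,0],[0,0,0],0],[[0.7,-0.7,0],[0,0,0],0],[[0.7,-0.7,0],[0,0,0],0]]'
python3 -c "
from h import *
st();delta([640,60,360],R.from_euler('xyz',[np.pi,0,.22]));print(ctrl.calibration('wrist'))"
```

```text
time_s: 1.67
eef_pos: [394.1, -509.6, 352.2]
ee_rot: [3.141, -0.001, 0.223]
ft_force: [0.7, -0.5, -0.4]
width: 85.4
finger_force: 0.0
time_s: 2.33
eef_pos: [555.2, -251.2, 351.3]
ee_rot: [-3.138, -0.003, 0.232]
ft_force: [-0.7, 0.6, 0.4]
width: 85.1
finger_force: 0.0
t 2.33 [ 555.2 -251.2  351.3] [-3.138e+00 -3.000e-03  2.320e-01] F [-0.7  0.6  0.4] w 85.1 ff 0.0 q [ 0.4   0.4  -0.08  1.42  0.03  1.33 -1.02]
at [ 555.2 -251.2  351.3] shift [ 0.5141 -0.9446 -0.0235] turn [-0.0082 -0.0068  0.0248]
{'vfov': 64.66474418402834, 'cx': 321.05880054849854, 'cy': 203.5219387327215, 'origin': array([ 626.63675745, -234.03596985,  493.94471226]), 'attitude': array([ 2.84923063,  0.00486168, -1.33851862])}
```

```bash

python3 -m pendant '[[[0.05,-0.12,0],[0,0,0],0],[[0.1,-0.25,0],[0,0,0],0],[[0.15,-0.37,0],[0,0,0],0],[[0.2,-0.5,0],[0,0,0],0],[[0.25,-0.62,0],[0,0,0],0],[[0.3,-0.75,0],[0,0,0],0],[[0.35,-0.87,0],[0,0,0],0],[[0.35,-0.92,0],[0,0,0],0]]'
cat > look.py <<'E'
from h import *
import sys,pickle
n=sys.argv[1]; c=cam("wrist"); im=ctrl.grab_frame("wrist"); cv2.imwrite(f"pics/{n}.png",im)
d={"cam":c}
for t in sys.argv[2:]:
    d[t]=ctrl.masks_of(t,"wrist"); print(t,[(round(m["confidence"],2),m["bbox"]) for m in d[t]])
pickle.dump(d,open(f"{n}.pkl","wb")); st()
E
python3 look.py w1 stand seat block_mid rail_nose reader
```

```text
time_s: 3.0
eef_pos: [593.0, 39.2, 351.0]
ee_rot: [-3.138, -0.001, 0.229]
ft_force: [-0.6, 0.1, 0.5]
width: 85.3
finger_force: 0.0
stand [(0.63, [274.0, 143.6, 356.7, 274.6])]
seat [(0.96, [288.5, 167.0, 337.1, 275.9])]
block_mid [(0.59, [287.4, 165.7, 331.8, 277.0])]
rail_nose [(0.65, [285.7, 165.6, 336.6, 275.7]), (0.48, [0.0, 0.0, 155.1, 66.0])]
reader [(0.89, [76.8, 131.2, 159.2, 213.9]), (0.71, [134.7, 297.4, 163.5, 324.6])]
t 3.3 [592.5  30.2 351.4] [3.141 0.    0.22 ] F [-0.9 -1.   0.6] w 85.5 ff 0.0 q [-0.03  0.37 -0.16  1.46  0.06  1.32 -1.54]
```

```bash

python3 -m pendant '[[[-0.03,-0.1,0],[0,0,-0.1],0],[[-0.06,-0.2,0],[0,0,-0.2],0],[[-0.09,-0.3,0],[0,0,-0.3],0],[[-0.12,-0.4,0],[0,0,-0.4],0],[[-0.15,-0.5,0],[0,0,-0.5],0],[[-0.18,-0.6,0],[0,0,-0.56],0],[[-0.21,-0.75,0],[0,0,-0.56],0],[[-0.21,-0.8,0],[0,0,-0.56],0]]'
python3 look.py w2 reader stand seat
```

```text
time_s: 3.97
eef_pos: [476.0, 255.3, 351.9]
ee_rot: [-3.14, -0.001, 0.504]
ft_force: [0.6, 1.1, -0.2]
width: 85.3
finger_force: 0.0
reader [(0.67, [257.7, 72.8, 306.8, 156.6]), (0.66, [496.4, 39.1, 600.0, 119.9]), (0.65, [224.2, 250.5, 280.4, 324.7])]
stand [(0.75, [408.1, 131.7, 581.5, 270.7]), (0.25, [254.3, 76.5, 307.4, 156.8]), (0.21, [585.3, 127.2, 637.1, 192.6])]
seat []
t 4.17 [478.9 251.1 351.3] [3.141 0.    0.5  ] F [ 0.6 -1.1 -1.3] w 85.6 ff 0.0 q [-0.34  0.3  -0.31  1.58  0.09  1.28 -1.74]
```

View pics/w1.png

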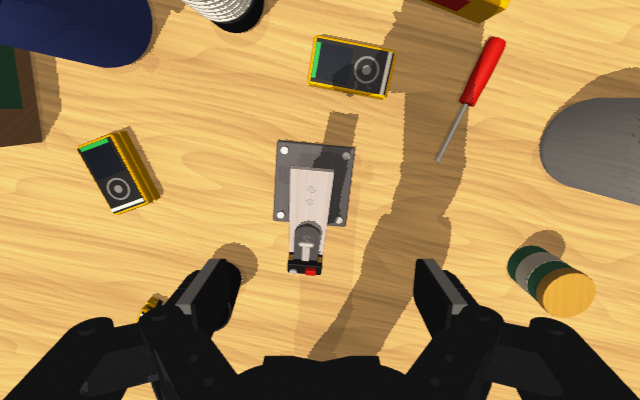

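View pics/w2.png

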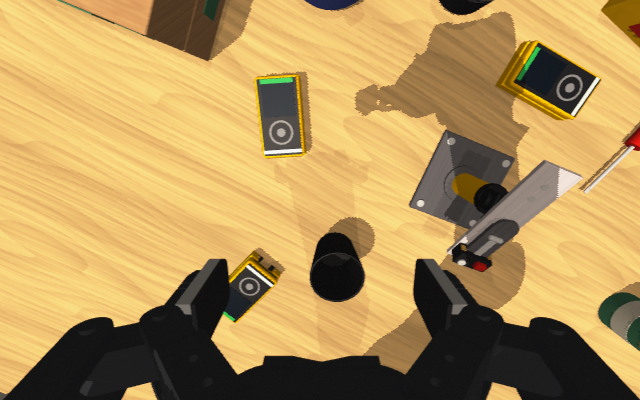

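```bash
cat > fit.py <<'E'
from h import *
import pickle
from scipy.optimize import minimize
def hullmask(c,P,k=4):
    h=cv2.convexHull((proj(c,P)*16*k).round().astype(np.int32)); m=np.zeros((400*k,640*k),np.uint8)
    cv2.fillConvexPoly(m,h,1,shift=4); return cv2.resize(m.astype(np.float32),(640,400),interpolation=cv2.INTER_AREA)
box=np.array([[x,y,z] for x in(-56,56) for y in(-31,31) for z in(0,37)],float)
def world(p): return R.from_euler("z",p[3]).apply(box)+p[:3]
def fit(obs,p0,free):
    p0=np.array(p0,float)
    def full(q): p=p0.copy(); p[free]=p0[free]+q*np.array([10,10,10,.1])[free]; return p
    def cost(q):
        e=0
        for c,m in obs:
            h=hullmask(c,world(full(q))); e+=1-np.minimum(h,m).sum()/np.maximum(h,m).sum()
        return e/len(obs)
    r=minimize(cost,np.zeros(len(free)),method="Nelder-Mead",options=dict(initial_simplex=np.vstack([np.zeros(len(free)),np.eye(len(free))])))
    return full(r.x),r.fun
E
python3 - <<'E'
from fit import *
obs=[]
for n,ix in(("w1",0),("w2",0)):
    d=pickle.load(open(n+".pkl","rb")); obs.append((d["cam"],d["reader"][ix]["pixels"].astype(np.float32)))
for n in("scene","top"):
    ctrl.grab_frame(n); ms=ctrl.masks_of("reader",n); c=cam(n)
    u=proj(c,[500,330,20])[0]
    b=[m for m in ms if abs(np.mean(m["bbox"][::2])-u[0])<20 and abs(np.mean(m["bbox"][1::2])-u[1])<20]
    if b: obs.append((c,b[0]["pixels"].astype(np.float32)))
pickle.dump(obs,open("robs.pkl","wb"))
print(len(obs))
for k in([0,1,3],[0,1,2,3]): print(fit(obs,[500,330,0,.5],k))
for o in obs[:]: print(fit([o],[500,330,0,.5],[0,1,3]))
E
python3 - <<'E'
import cv2
a=cv2.imread("pics/w1.png")[130:290,250:370];b=cv2.imread("pics/w2.png")[120:280,400:600]
a=cv2.resize(a,None,fx=2.5,fy=2.5,interpolation=cv2.INTER_CUBIC);b=cv2.resize(b,None,fx=2.5,fy=2.5,interpolation=cv2.INTER_CUBIC)
cv2.imwrite("pics/ab.png",cv2.hconcat([a,b]))
E
```

```text
3
(array([500.67006905, 335.10838025,   0.        ,   0.56939496]), np.float64(0.05359671637415886))
(array([500.08702173, 335.8647032 ,  -2.70773815,   0.56923751]), np.float64(0.04815707728266716))
(array([500.51394251, 334.94888721,   0.        ,   0.56741901]), np.float64(0.0384824275970459))
(array([500.59259425, 335.55204368,   0.        ,   0.57010562]), np.float64(0.03975719213485718))
(array([501.80724669, 333.56174284,   0.        ,   0.55491942]), np.float64(0.06970328092575073))
```

View pics/ab.png

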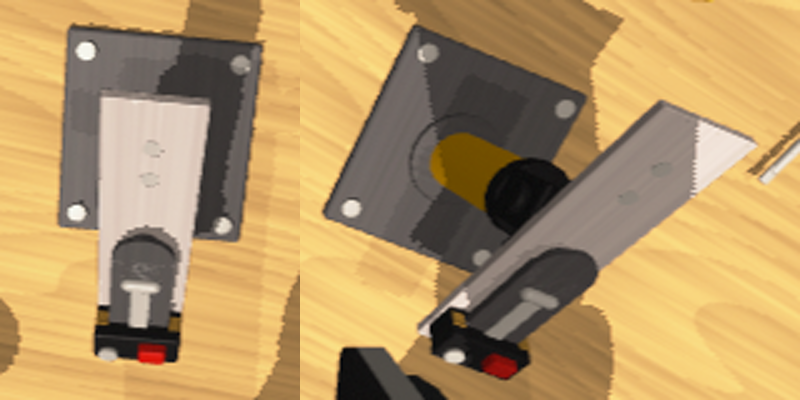

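```bash
cat > stand.py <<'E'
from h import *
import pickle
from scipy.optimize import least_squares
def seatR(p): return R.from_euler("z",p[3])*R.from_euler("y",-p[4])
def res(p,obs):
    out=[]
    for c,uv,q in obs: out+=list(proj(c,seatR(p).apply(q)+p[:3])[0]-uv)
    return np.array(out)
def sfit(obs,p0=(560,60,150,.1,.55)):
    r=least_squares(res,p0,args=(obs,),x_scale=[10,10,10,.1,.1],loss="soft_l1"); return r
E
python3 - <<'E'
from stand import *
c1=pickle.load(open("w1.pkl","rb"))["cam"];c2=pickle.load(open("w2.pkl","rb"))["cam"]
UL,UR,LL,N=[80,22,0],[80,-22,0],[-85,22,0],[8,0,11]
obs=[(c1,(290.8,168.8),UL),(c1,(333.6,170.8),UR),(c1,(308.8,224.4),N),(c2,(544,161.2),UL),(c2,(582,176.8),UR),(c2,(450,251),LL),(c2,(513.2,220.8),N)]
r=sfit(obs); print(r.x.round(3)); print(r.fun.reshape(-1,2).round(1))
p=r.x; print("plate pt above hinge (hinge z 125):",[ (seatR(p).apply([x,0,-26])+p[:3]).round(1) for x in(-20,0,20)])
delta([500,335,110],R.from_euler("xyz",[np.pi,0,.569]))
E
```

```text
[5.36420e+02 4.14130e+01 1.43358e+02 1.67000e-01 5.18000e-01]
[[-1.  -0.6]
 [ 0.4  0.1]
 [ 0.7 -0.1]
 [-0.3  0.8]
 [ 0.2 -0.4]
 [-1.8  0. ]
 [ 0.6  0.1]]
plate pt above hinge (hinge z 125): [array([532. ,  40.7, 110.9]), array([549.1,  43.6, 120.8]), array([566.2,  46.4, 130.7])]
at [479.1 250.6 351.2] shift [ 0.1959 -0.2142  0.804 ] turn [ 0.0012  0.0004 -0.1405]
```

```bash

python3 -m pendant '[[[0.03,-0.04,0.1],[0,0,-0.03],0],[[0.07,-0.08,0.22],[0,0,-0.06],0],[[0.1,-0.12,0.35],[0,0,-0.1],0],[[0.14,-0.16,0.47],[0,0,-0.14],0],[[0.18,-0.2,0.6],[0,0,-0.14],0],[[0.196,-0.214,0.7],[0,0,-0.14],0],[[0.196,-0.214,0.8],[0,0,-0.14],0],[[0.196,-0.214,0.8],[0,0,-0.14],0]]' >/dev/null
python3 look.py w3 reader
python3 - <<'E'
from fit import *
d=pickle.load(open("w3.pkl","rb")); m=d["reader"][0]["pixels"].astype(np.float32)
print(fit([(d["cam"],m)],[500,335,0,.57],[0,1,3]))
obs=pickle.load(open("robs.pkl","rb"))[:2]+[(d["cam"],m)]
p,f=fit(obs,[500,335,0,.57],[0,1,2,3]);print(p,f)
delta([p[0],p[1],4],R.from_euler("xyz",[np.pi,0,p[3]]))
E
```

```text
reader [(0.75, [277.1, 123.6, 367.6, 277.9])]
t 5.13 [499.1 335.8 111.1] [3.141e+00 2.000e-03 5.710e-01] F [0.4 0.1 0.6] w 85.6 ff 0.0 q [-0.48  0.6  -0.29  1.77  0.23  0.8  -1.89]
(array([501.20480593, 337.0155234 ,   0.        ,   0.57114311]), np.float64(0.04511195421218872))
[500.26484335 336.27488238  -3.44879206   0.57113581] 0.030955830588936806
at [499.1 335.8 111.1] shift [0.0048 0.0005 0.357 ] turn [ 0.001   0.0041 -0.0012]
```

View pics/w3.png

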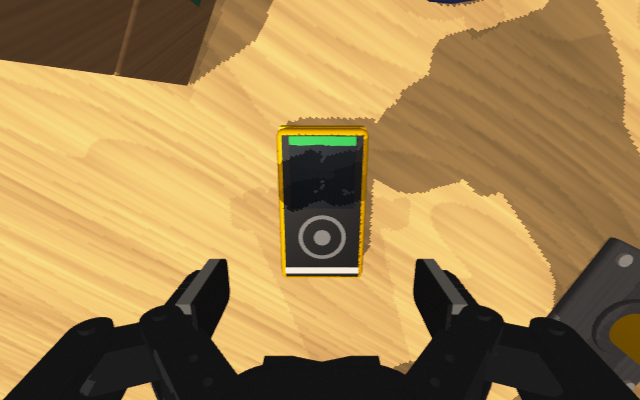

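```bash

python3 -m pendant '[[[0.006,0.001,0.08],[0,0,0],0],[[0.006,0.001,0.16],[0,0,0],0],[[0.006,0.001,0.24],[0,0,0],0],[[0.006,0.001,0.29],[0,0,0],0],[[0.006,0.001,0.33],[0,0,0],0],[[0.006,0.001,0.35],[0,0,0],0],[[0.006,0.001,0.355],[0,0,0],0],[[0.006,0.001,0.355],[0,0,0],0]]' 50
python3 -m pendant '[[[0,0,0],[0,0,0],0.3],[[0,0,0],[0,0,0],0.5],[[0,0,0],[0,0,0],1],[[0,0,0],[0,0,0],1],[[0,0,0],[0,0,0],1],[[0,0,0],[0,0,0],1],[[0,0,0],[0,0,0],1],[[0,0,0],[0,0,0],1]]' 60
python3 -c "
from h import *
st()"
```

```text
time_s: 5.8
eef_pos: [501.3, 337.9, 5.9]
ee_rot: [3.142, -0.001, 0.571]
ft_force: [0.0, -0.2, -0.5]
width: 84.9
finger_force: 0.0
time_s: 6.47
eef_pos: [501.3, 337.9, 6.2]
ee_rot: [3.141, -0.002, 0.571]
ft_force: [-1.3, -1.2, 6.5]
width: 61.2
finger_force: 65.8
t 6.47 [501.3 337.9   6.2] [ 3.141e+00 -2.000e-03  5.710e-01] F [-1.3 -1.2  6.5] w 61.2 ff 65.8 q [-0.52  0.75 -0.24  1.84  0.3   0.59 -1.95]
```

```bash

python3 -m pendant '[[[0,0,-0.05],[0,0,0],1],[[0,0,-0.15],[0,0,0],1],[[0,0,-0.28],[0,0,0],1],[[0,0,-0.41],[0,0,0],1],[[0,0,-0.54],[0,0,0],1],[[0,0,-0.66],[0,0,0],1],[[0,0,-0.74],[0,0,0],1],[[0,0,-0.75],[0,0,0],1]]' 60
cat > tgt.py <<'E'
from stand import *
import sys,json
p=np.array(json.load(open("seat.json")))
def goto(xyz):
    delta(seatR(p).apply(xyz)+p[:3], seatR(p)*R.from_euler("x",np.pi))
def where():
    P,Q=pose(); Rs=seatR(p); print("tool in seat",Rs.inv().apply(P-p[:3]).round(2),"rot err",(Rs.inv()*Q*R.from_euler("x",-np.pi)).as_rotvec().round(4),"F seat",Rs.inv().apply(ctrl.sense()["ft_force"]).round(2))
if __name__=="__main__": st(); where(); goto([float(a) for a in sys.argv[1:4]])
E
echo '[536.4,41.4,143.4,0.167,0.518]' > seat.json
python3 tgt.py -30 120 100
```

```text
time_s: 7.13
eef_pos: [502.0, 339.1, 235.6]
ee_rot: [-3.141, -0.008, 0.572]
ft_force: [1.2, 0.3, -3.7]
width: 61.0
finger_force: 66.9
t 7.13 [502.  339.1 235.6] [-3.141 -0.008  0.572] F [ 1.2  0.3 -3.7] w 61.0 ff 66.9 q [-0.46  0.48 -0.33  1.62  0.17  1.06 -1.84]
tool in seat [ 59.17 299.31  72.39] rot err [0.107  0.5028 0.3949] F seat [-0.71  0.07 -3.8 ]
at [502.  339.1 235.6] shift [-0.5152  0.4298  0.0627] turn [-0.2139  1.0055  0.7897]
```

```bash

python3 -m pendant '[[[-0.05,0.05,0],[-0.03,0.14,0.11],1],[[-0.12,0.1,0.01],[-0.06,0.28,0.22],1],[[-0.2,0.16,0.02],[-0.09,0.42,0.33],1],[[-0.28,0.22,0.03],[-0.12,0.56,0.44],1],[[-0.36,0.29,0.04],[-0.15,0.7,0.55],1],[[-0.44,0.36,0.05],[-0.18,0.85,0.66],1],[[-0.51,0.42,0.06],[-0.21,1,0.79],1],[[-0.515,0.43,0.06],[-0.21,1,0.79],1]]' 60
python3 -m pendant '[[[0,0,0],[0,0,0],1],[[0,0,0],[0,0,0],1],[[0,0,0],[0,0,0],1],[[0,0,0],[0,0,0],1],[[0,0,0],[0,0,0],1],[[0,0,0],[0,0,0],1],[[0,0,0],[0,0,0],1],[[0,0,0],[0,0,0],1]]' >/dev/null
python3 look.py w4 seat reader; python3 tgt.py -30 120 100
```

```text
time_s: 7.8
eef_pos: [441.0, 145.9, 211.7]
ee_rot: [3.134, -0.502, 0.173]
ft_force: [3.0, -0.2, -2.9]
width: 61.0
finger_force: 66.7
seat [(0.91, [434.8, 46.6, 531.1, 275.4]), (0.68, [368.8, 49.4, 531.0, 276.2]), (0.28, [101.9, 1.3, 235.0, 72.4])]
reader [(0.9, [402.5, 25.6, 500.9, 91.7])]
t 8.62 [442.9 147.9 212.4] [ 3.132 -0.503  0.177] F [ 0.6  0.1 -3.4] w 61.2 ff 66.7 q [-0.81  0.12  0.26  2.42  0.86  0.21 -2.77]
t 8.62 [442.9 147.9 212.4] [ 3.132 -0.503  0.177] F [ 0.6  0.1 -3.4] w 61.2 ff 66.7 q [-0.81  0.12  0.26  2.42  0.86  0.21 -2.77]
tool in seat [-30.52 120.56  96.86] rot err [-0.0047  0.0154  0.0085] F seat [-1.15 -0.01 -3.27]
at [442.9 147.9 212.4] shift [ 0.0016  0.0019 -0.0105] turn [0.0095 0.0308 0.017 ]
```

View pics/w4.png

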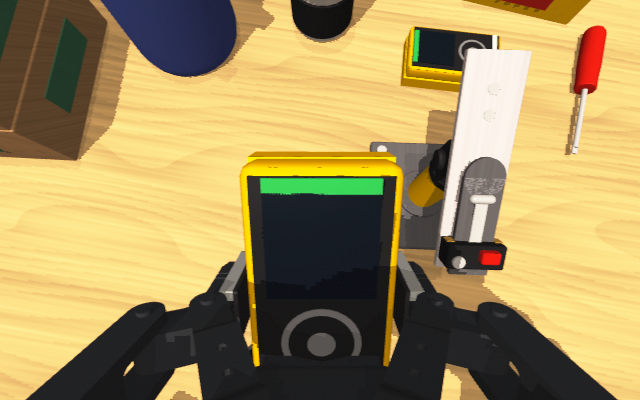

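```bash
python3 - <<'E'
import cv2
a=cv2.imread("pics/w4.png")
u=cv2.resize(a[40:150,420:550],None,fx=5,fy=5,interpolation=cv2.INTER_CUBIC)
v=cv2.resize(a[150:280,420:550],None,fx=4.2,fy=4.2,interpolation=cv2.INTER_CUBIC)
import numpy as np
o=np.zeros((560,800,3),np.uint8)
u=cv2.resize(a[40:150,450:535],None,fx=4.5,fy=4.5,interpolation=cv2.INTER_CUBIC);v=cv2.resize(a[150:280,430:520],None,fx=4.2,fy=4.2,interpolation=cv2.INTER_CUBIC)
o[:u.shape[0],:u.shape[1]]=u;o[:v.shape[0],400:400+v.shape[1]]=v
cv2.imwrite("pics/z4.png",o);print(u.shape,v.shape)
E
```

```text
(495, 382, 3) (546, 378, 3)
```

View pics/z4.png

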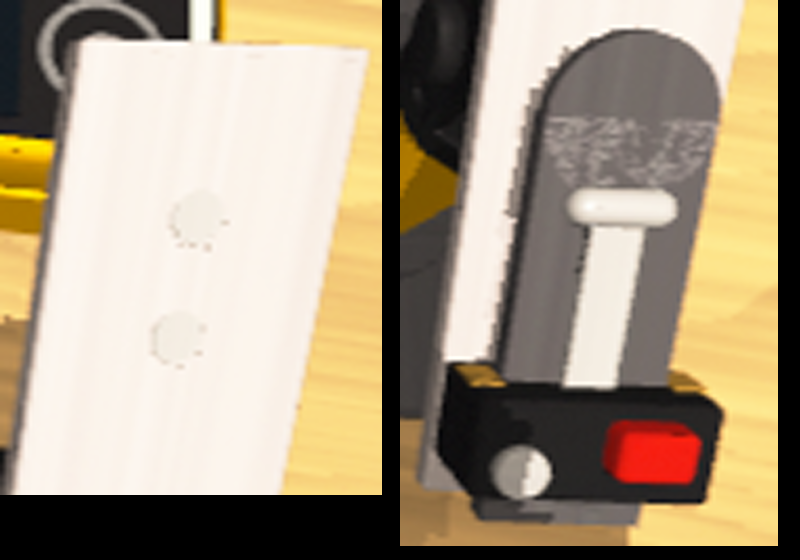

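```bash
python3 - <<'E'
from stand import *
import json
c1,c2,c4=[pickle.load(open(f"w{i}.pkl","rb"))["cam"] for i in(1,2,4)]
UL,UR,LL,N=[80,22,0],[80,-22,0],[-85,22,0],[8,0,11]
o12=[(c1,(290.8,168.8),UL),(c1,(333.6,170.8),UR),(c1,(308.8,224.4),N),(c2,(544,161.2),UL),(c2,(582,176.8),UR),(c2,(450,251),LL),(c2,(513.2,220.8),N)]
o4=[(c4,(467.8,49.3),UL),(c4,(531.6,50.9),UR),(c4,(436.7,266.4),LL),(c4,(488,157.2),N)]
lines=[(c4,(454.9,149.8),[80,22,0],[-85,22,0]),(c4,(512.2,149.8),[80,-22,0],[-85,-22,0]),(c4,(464.5,176),[0,15,11],[-40,15,11]),(c4,(506.2,172.6),[0,-15,11],[-40,-15,11])]
def f(p,obs,lines):
    e=list(res(p,obs)) if obs else []
    for c,uv,a,b in lines:
        A,B=proj(c,seatR(p).apply([a,b])+p[:3]); d=B-A; v=uv-A; e.append((d[0]*v[1]-d[1]*v[0])/np.hypot(*d))
    return np.array(e)
for name,o,l in(("w12",o12,[]),("w4",o4,lines),("all",o12+o4,lines)):
    r=least_squares(f,[536,41,143,.167,.518],args=(o,l),x_scale=[10,10,10,.1,.1],loss="soft_l1"); print(name,r.x.round(3),r.fun.round(1))
    p=r.x; g=lambda q:proj(c4,seatR(p).apply([q,0,14])+p[:3])[0]
    qs=np.linspace(-60,0,241); i=np.argmin([np.hypot(*(g(q)-(482.6,199.3))) for q in qs]); print("catch x",qs[i],"err",g(qs[i])-(482.6,199.3),"-> home reader x",qs[i]+22)
json.dump(list(p),open("seat.json","w"))
# reader in hand: lamp end
E
python3 tgt.py 85 0 60
```

```text
w12 [5.36420e+02 4.14130e+01 1.43358e+02 1.67000e-01 5.18000e-01] [-1.  -0.6  0.4  0.1  0.7 -0.1 -0.3  0.8  0.2 -0.4 -1.8  0.   0.6  0.1]
catch x -22.75 err [0.94189926 0.31680475] -> home reader x -0.75
w4 [5.35744e+02 4.19810e+01 1.45176e+02 1.45000e-01 4.94000e-01] [-0.2 -0.  -0.1  0.2 -0.5 -0.3  1.   0.1 -1.9 -0.2  0.5  0.7]
catch x -22.75 err [1.00113566 0.29216715] -> home reader x -0.75
all [5.36162e+02 4.17110e+01 1.44246e+02 1.56000e-01 5.10000e-01] [-0.5 -0.8  0.8  0.4  0.4  0.2  0.5  0.7  0.8 -0.  -2.3  0.4  0.8  0.4
 -0.7  0.4 -0.6 -0.  -0.1 -1.3  0.7  0.3 -1.9 -0.6  0.5  0.4]
catch x -22.75 err [0.87047349 0.25067551] -> home reader x -0.75
t 8.62 [442.9 147.9 212.4] [ 3.132 -0.503  0.177] F [ 0.6  0.1 -3.4] w 61.2 ff 66.7 q [-0.81  0.12  0.26  2.42  0.86  0.21 -2.77]
tool in seat [-32.66 119.39  96.44] rot err [0.0006 0.0078 0.0181] F seat [-1.12 -0.01 -3.27]
at [442.9 147.9 212.4] shift [0.3859 0.4051 0.1182] turn [-0.0012  0.0155  0.0362]
```

```bash

python3 -m pendant '[[[0.05,0.05,0],[0,0,0],1],[[0.1,0.1,0],[0,0,0.01],1],[[0.15,0.15,0],[0,0.01,0.02],1],[[0.2,0.2,0.02],[0,0.015,0.03],1],[[0.26,0.26,0.05],[0,0.015,0.035],1],[[0.32,0.32,0.08],[0,0.015,0.035],1],[[0.385,0.4,0.11],[0,0.015,0.036],1],[[0.385,0.405,0.118],[0,0.015,0.036],1]]' 60
python3 tgt.py 75 0 40
python3 - <<'E'
from h import *
c=pickle=None
import pickle
c=pickle.load(open("w4.pkl","rb"))["cam"]
P,Q=np.array([442.9,147.9,212.4]),R.from_euler("xyz",[3.132,-.503,.177])
Rr=Q*R.from_euler("x",np.pi)  # reader axes
for nm,q in dict(TL=[56,31,37],TR=[56,-31,37],BL=[56,31,0],BR=[56,-31,0]).items():
    print(nm,proj(c,Rr.apply(np.array(q)-[0,0,6])+P)[0].round(1))
E
```

```text
time_s: 9.28
eef_pos: [584.7, 42.4, 239.1]
ee_rot: [3.142, -0.513, 0.148]
ft_force: [0.9, -0.3, -3.2]
width: 61.2
finger_force: 66.8
t 9.28 [584.7  42.4 239.1] [ 3.142 -0.513  0.148] F [ 0.9 -0.3 -3.2] w 61.2 ff 66.8 q [-0.04  0.24 -0.14  2.14  0.18  0.25 -1.75]
tool in seat [88.3  -6.84 59.28] rot err [-0.0042 -0.0029 -0.0073] F seat [-0.86 -0.48 -3.2 ]
at [584.7  42.4 239.1] shift [-0.0447 -0.0227  0.064 ] turn [ 0.0084 -0.0059 -0.0146]
TL [235.6 160.5]
TR [410.4 160.3]
BL [256.1 147.6]
BR [389.  147.5]
```

```bash

python3 -m pendant '[[[0,0,0.02],[0,0,0],1],[[-0.01,0,0.04],[0,0,0],1],[[-0.02,0,0.06],[0,0,0],1],[[-0.03,0,0.08],[0,0,0],1],[[-0.03,0,0.1],[0,0,0],1],[[-0.03,0,0.1],[0,0,0],1],[[-0.03,0,0.1],[0,0,0],1],[[-0.03,0,0.1],[0,0,0],1]]' 60
python3 tgt.py 76.4 0 12
```

```text
time_s: 9.95
eef_pos: [586.7, 50.7, 207.6]
ee_rot: [-3.141, -0.51, 0.158]
ft_force: [0.4, -0.4, -3.1]
width: 61.1
finger_force: 66.7
t 9.95 [586.7  50.7 207.6] [-3.141 -0.51   0.158] F [ 0.4 -0.4 -3.1] w 61.1 ff 66.7 q [-0.06  0.29 -0.14  2.18  0.32  0.17 -1.89]
tool in seat [75.7   1.07 30.18] rot err [ 0.0016 -0.0001  0.0017] F seat [-1.2  -0.5  -2.88]
at [586.7  50.7 207.6] shift [0.0023 0.0037 0.0606] turn [-0.0032 -0.0001  0.0033]
```

```bash

python3 -m pendant '[[[0,0,0.005],[0,0,0],1],[[0,0.003,0.01],[0,0,0],1],[[0.002,0.003,0.015],[0,0,0],1],[[0.002,0.003,0.02],[0,0,0],1],[[0.002,0.003,0.025],[0,0,0],1],[[0.002,0.003,0.03],[0,0,0],1],[[0.002,0.003,0.035],[0,0,0],1],[[0.002,0.003,0.035],[0,0,0],1]]' 60 >/dev/null
sed -i 's/"q",s\["joint_pos"\].round(2)/"q",s["joint_pos"].round(3)/' h.py
python3 tgt.py 76.4 0 8
```

```text
t 10.62 [592.7  50.  198.7] [-3.141 -0.511  0.156] F [ 1.1 -0.2 -3.2] w 60.9 ff 66.7 q [ 0.025  0.317 -0.247  2.176  0.565  0.172 -2.138]
tool in seat [76.48 -0.57 19.61] rot err [ 0.0009 -0.0002  0.0004] F seat [-0.65 -0.38 -3.32]
at [592.7  50.  198.7] shift [-0.0003 -0.0019  0.0387] turn [-0.0018 -0.0003  0.0009]
```

```bash

python3 -m pendant '[[[0,-0.002,0.004],[0,0,0],1],[[0,-0.002,0.008],[0,0,0],1],[[0,-0.002,0.012],[0,0,0],1],[[0,-0.002,0.016],[0,0,0],1],[[0,-0.002,0.02],[0,0,0],1],[[0,-0.002,0.024],[0,0,0],1],[[0,-0.002,0.028],[0,0,0],1],[[0,-0.002,0.03],[0,0,0],1]]' 60 >/dev/null
python3 tgt.py 76.4 0 6
```

```text
t 11.28 [596.9  51.2 190.6] [-3.141 -0.51   0.156] F [-0.1  1.1 -2.1] w 60.9 ff 66.7 q [ 0.059  0.338 -0.295  2.175  0.732  0.173 -2.304]
tool in seat [ 7.628e+01 -5.000e-02  1.042e+01] rot err [0.0009 0.0003 0.0004] F seat [-1.02  1.15 -1.89]
at [596.9  51.2 190.6] shift [ 0.0004 -0.0002  0.0147] turn [-0.0017  0.0007  0.0007]
```

```bash

python3 -m pendant '[[[0,0,0.002],[0,0,0],1],[[0,0,0.004],[0,0,0],1],[[0,0,0.006],[0,0,0],1],[[0,0,0.008],[0,0,0],1],[[0,0,0.009],[0,0,0],1],[[0,0,0.01],[0,0,0],1],[[0,0,0.01],[0,0,0],1],[[0,0,0.01],[0,0,0],1]]' 60 >/dev/null
python3 tgt.py 76.4 0 6
python3 -m pendant '[[[0,0,0.002],[0,0,0],1],[[0,0,0.003],[0,0,0],1],[[0,0,0.004],[0,0,0],1],[[0,0,0.005],[0,0,0],1],[[0,0,0.005],[0,0,0],1],[[0,0,0.005],[0,0,0],1],[[0,0,0.005],[0,0,0],1],[[0,0,0.005],[0,0,0],1]]' 60 >/dev/null
python3 tgt.py 76.4 0 6
```

```text
t 11.95 [598.2  51.4 189.1] [ 3.142 -0.511  0.156] F [-7.8 -0.2 11.2] w 60.7 ff 68.9 q [ 0.067  0.343 -0.307  2.175  0.779  0.173 -2.351]
tool in seat [76.72 -0.1   8.4 ] rot err [ 0.0002 -0.001   0.0004] F seat [-1.25  1.01 13.52]
at [598.2  51.4 189.1] shift [-0.0011 -0.0003  0.008 ] turn [-0.0005 -0.002   0.0009]
t 12.62 [598.5  51.4 188.9] [ 3.141 -0.513  0.157] F [-20.8  -2.4  28.6] w 61.1 ff 71.7 q [ 0.07   0.344 -0.312  2.176  0.802  0.174 -2.373]
tool in seat [76.85 -0.08  8.09] rot err [-0.0005 -0.0022  0.001 ] F seat [-4.28  0.82 35.22]
at [598.5  51.4 188.9] shift [-0.0015 -0.0003  0.007 ] turn [ 0.0009 -0.0043  0.002 ]
```

```bash

python3 -m pendant '[[[0,0,-0.003],[0,0,0],1],[[0,0,-0.006],[0,0,0],1],[[0,0,-0.007],[0,0,0],1],[[-0.005,0,-0.007],[0,0,0],1],[[-0.01,0,-0.007],[0,0,0],1],[[-0.015,0,-0.007],[0,0,0],1],[[-0.02,0,-0.007],[0,0,0],1],[[-0.023,0,-0.007],[0,0,0],1]]' 60 >/dev/null
python3 tgt.py 56.4 0 8
python3 -m pendant '[[[-0.003,0,0],[0,0,0],1],[[-0.006,0,0],[0,0,0],1],[[-0.01,0,0],[0,0,0],1],[[-0.015,0,0],[0,0,0],1],[[-0.02,0,0],[0,0,0],1],[[-0.025,0,0],[0,0,0],1],[[-0.03,0,0],[0,0,0],1],[[-0.03,0,0],[0,0,0],1]]' 60 >/dev/null
python3 tgt.py 56.4 0 8
```

```text
t 13.28 [592.7  50.7 186.1] [-3.141 -0.512  0.157] F [-2.4  0.2  7.6] w 61.1 ff 68.2 q [ 0.102  0.345 -0.353  2.191  0.904  0.176 -2.475]
tool in seat [70.42  0.12  8.48] rot err [ 0.0011 -0.0018  0.0006] F seat [1.64 0.58 7.77]
at [592.7  50.7 186.1] shift [-0.0467  0.0004  0.0015] turn [-0.0022 -0.0035  0.0011]
t 13.95 [585.   49.5 181.8] [-3.141 -0.512  0.157] F [-4.2 -0.6 11. ] w 60.7 ff 68.6 q [ 0.128  0.346 -0.387  2.213  1.039  0.175 -2.61 ]
tool in seat [61.49  0.14  8.6 ] rot err [ 0.0011 -0.002   0.0006] F seat [ 1.73  0.08 11.66]
at [585.   49.5 181.8] shift [-0.017   0.0004  0.002 ] turn [-0.0022 -0.004   0.0011]
```

```bash

python3 -m pendant '[[[-0.003,0,-0.001],[0,0,0],1],[[-0.007,0,-0.002],[0,0,0],1],[[-0.012,0,-0.002],[0,0,0],1],[[-0.017,0,-0.002],[0,0,0],1],[[-0.022,0,-0.002],[0,0,0],1],[[-0.027,0,-0.003],[0,0,0],1],[[-0.03,0,-0.003],[0,0,0],1],[[-0.03,0,-0.003],[0,0,0],1]]' 60 >/dev/null
python3 tgt.py 46.4 0 8
```

```text
t 14.62 [575.5  47.8 176.7] [-3.141 -0.509  0.156] F [-3.2 -0.1 -1.7] w 60.9 ff 67.1 q [ 0.149  0.346 -0.413  2.237  1.155  0.175 -2.728]
tool in seat [50.56 -0.08  8.9 ] rot err [0.0009 0.0014 0.0003] F seat [-3.61  0.37  0.08]
at [575.5  47.8 176.7] shift [-0.0139 -0.0003  0.003 ] turn [-0.0018  0.0029  0.0007]
```

```bash

python3 -m pendant '[[[-0.003,0,0],[0,0,0],1],[[-0.006,0,0],[0,0,0],1],[[-0.009,0,0],[0,0,0],1],[[-0.012,0,0],[0,0,0],1],[[-0.015,0,0],[0,0,0],1],[[-0.017,0,0],[0,0,0],1],[[-0.017,0,0],[0,0,0],1],[[-0.017,0,0],[0,0,0],1]]' 60 >/dev/null
python3 tgt.py 46.4 0 8
python3 -m pendant '[[[0,0,0],[0,0,0],1],[[0,0,0],[0,0,0],1],[[-0.003,0,0],[0,-0.08,0],1],[[-0.006,0,0],[0,-0.16,0],1],[[-0.009,0,-0.001],[0,-0.24,0],1],[[-0.012,0,-0.001],[0,-0.32,0],1],[[-0.014,0,-0.002],[0,-0.4,0],1],[[-0.014,0,-0.002],[0,-0.4,0],1]]' 20 >/dev/null
python3 tgt.py 46.4 0 8
```

```text
t 15.28 [571.5  47.2 174.7] [-3.141 -0.51   0.157] F [-1.2  0.4 -2.9] w 61.1 ff 67.1 q [ 0.157  0.346 -0.423  2.249  1.225  0.174 -2.799]
tool in seat [ 4.612e+01 -4.000e-02  9.090e+00] rot err [0.0008 0.0005 0.0005] F seat [-2.37  0.63 -1.98]
at [571.5  47.2 174.7] shift [ 0.0009 -0.0001  0.0036] turn [-0.0017  0.001   0.0009]
t 15.95 [568.1  46.7 173.6] [-3.14  -0.308  0.155] F [-8.6  0.7  9.3] w 61.3 ff 68.7 q [ 0.4    0.439 -0.785  2.063  0.703  0.547 -2.273]
tool in seat [ 4.255e+01 -1.000e-02  9.800e+00] rot err [ 0.0013  0.2024 -0.0009] F seat [-2.78  1.98 12.25]
at [568.1  46.7 173.6] shift [ 0.0138 -0.      0.0033] turn [-0.0025  0.4047 -0.0018]
```

```bash
cat > green.py <<'E'
from h import *
im=ctrl.grab_frame("wrist"); 
for n,i in(("w4",cv2.imread("pics/w4.png")),("now",im)):
    h=cv2.cvtColor(i,cv2.COLOR_BGR2HSV); m=cv2.inRange(h,(55,120,80),(80,255,255)); m[:, :200]=0;m[:,430:]=0;m[:90]=0
    y,x=np.nonzero(m); print(n,len(x), np.percentile(x,[1,99]) if len(x) else 0,np.percentile(y,[1,99]) if len(x) else 0)
cv2.imwrite("pics/now.png",im); print(ctrl.sense()["torque"].round(2))
E
python3 green.py
```

```text
w4 2050 [261. 382.] [178. 194.]
now 2366 [256.65 385.  ] [188. 205.]
[ 0.04  0.71 -0.09]
```

View pics/now.png

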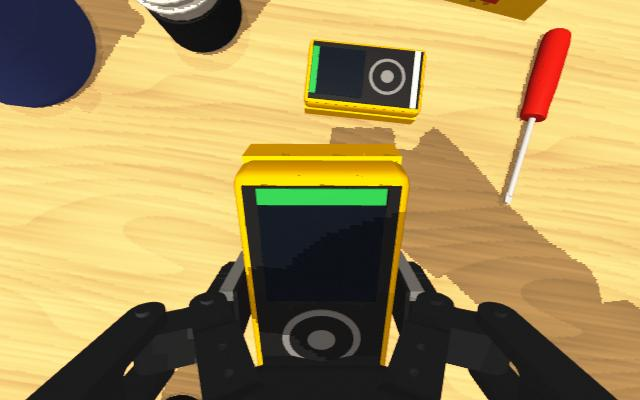

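```bash

python3 -m pendant '[[[0,0,-0.002],[0,0,0],1],[[-0.007,0,-0.001],[0,0,0],1],[[-0.016,0,0.001],[0,0,0],1],[[-0.026,0,0.003],[0,0,0],1],[[-0.036,0,0.005],[0,0,0],1],[[-0.046,0,0.007],[0,0,0],1],[[-0.056,0,0.009],[0,0,0],1],[[-0.06,0,0.009],[0,0,0],1]]' 20
python3 tgt.py 46.4 0 8; python3 green.py
```

```text
time_s: 16.67
eef_pos: [551.4, 44.3, 165.1]
ee_rot: [-3.141, -0.31, 0.157]
ft_force: [6.2, 2.5, -9.5]
width: 60.8
finger_force: 66.2
t 16.67 [551.4  44.3 165.1] [-3.141 -0.31   0.157] F [ 6.2  2.5 -9.5] w 60.8 ff 66.2 q [ 0.393  0.424 -0.766  2.115  0.73   0.501 -2.307]
tool in seat [23.62  0.16 10.63] rot err [0.0011 0.2    0.0008] F seat [  1.06   1.51 -11.5 ]
at [551.4  44.3 165.1] shift [ 0.0761  0.0006 -0.0065] turn [-0.0022  0.4     0.0016]
w4 2050 [261. 382.] [178. 194.]
now 2105 [256.   385.96] [188. 203.]
[ 0.68 -0.38 -0.04]
```

```bash

python3 -m pendant '[[[0,0,0.002],[0,0,0],1],[[-0.004,0,0.003],[0,0,0],1],[[-0.008,0,0.004],[0,0,0],1],[[-0.012,0,0.005],[0,0,0],1],[[-0.016,0,0.006],[0,0,0],1],[[-0.02,0,0.006],[0,0,0],1],[[-0.026,0,0.007],[0,0,0],1],[[-0.026,0,0.007],[0,0,0],1]]' 20 >/dev/null
python3 tgt.py 46.4 0 8
python3 -m pendant '[[[-0.002,0,0],[0,0,0],1],[[-0.004,0,0.001],[0,0,0],1],[[-0.006,0,0.001],[0,0,0],1],[[-0.008,0,0.001],[0,0,0],1],[[-0.01,0,0.002],[0,0,0],1],[[-0.01,0,0.002],[0,0,0],1],[[-0.01,0,0.002],[0,0,0],1],[[-0.01,0,0.002],[0,0,0],1]]' 20 >/dev/null
python3 tgt.py 46.4 0 8
```

```text
t 17.38 [544.8  43.2 161.1] [-3.141 -0.311  0.157] F [-4.2  3.8  6.6] w 60.9 ff 68.0 q [ 0.388  0.42  -0.756  2.136  0.743  0.483 -2.323]
tool in seat [15.83  0.18 10.41] rot err [0.0008 0.1997 0.0008] F seat [0.17 4.43 7.53]
at [544.8  43.2 161.1] shift [ 0.1015  0.0007 -0.0123] turn [-0.0016  0.3994  0.0016]
t 18.05 [542.5  42.9 159.7] [-3.141 -0.311  0.157] F [-2.6  3.8  6.9] w 61.2 ff 68.2 q [ 0.386  0.418 -0.752  2.143  0.748  0.476 -2.329]
tool in seat [13.19  0.22 10.37] rot err [0.0009 0.1993 0.0008] F seat [1.68 4.14 6.99]
at [542.5  42.9 159.7] shift [ 0.1101  0.0008 -0.0142] turn [-0.0019  0.3987  0.0017]
```

```bash

python3 -m pendant '[[[-0.002,0,0],[0,0,0],1],[[-0.004,0,0],[0,0,0],1],[[-0.006,0,0.001],[0,0,0],1],[[-0.008,0,0.001],[0,0,0],1],[[-0.01,0,0.001],[0,0,0],1],[[-0.01,0,0.001],[0,0,0],1],[[-0.01,0,0.001],[0,0,0],1],[[-0.01,0,0.001],[0,0,0],1]]' 20 >/dev/null
python3 tgt.py 46.4 0 8|grep tool
python3 -m pendant '[[[-0.002,0,0],[0,0,0],1],[[-0.004,0,0.001],[0,0,0],1],[[-0.005,0,0.001],[0,0,0],1],[[-0.006,0,0.001],[0,0,0],1],[[-0.007,0,0.001],[0,0,0],1],[[-0.007,0,0.001],[0,0,0],1],[[-0.007,0,0.001],[0,0,0],1],[[-0.007,0,0.001],[0,0,0],1]]' 20 >/dev/null
python3 tgt.py 46.4 0 8|grep tool
python3 -m pendant '[[[-0.002,0,0],[0,0,0],1],[[-0.004,0,0.001],[0,0,0],1],[[-0.005,0,0.001],[0,0,0],1],[[-0.006,0,0.001],[0,0,0],1],[[-0.007,0,0.001],[0,0,0],1],[[-0.007,0,0.001],[0,0,0],1],[[-0.007,0,0.001],[0,0,0],1],[[-0.007,0,0.001],[0,0,0],1]]' 20 >/dev/null
python3 tgt.py 46.4 0 8|grep tool
```

```text
tool in seat [ 9.92  0.21 10.54] rot err [0.0011 0.1999 0.0007] F seat [0.61 3.62 6.2 ]
tool in seat [ 8.5   0.23 10.63] rot err [0.0012 0.1988 0.0006] F seat [2.86 3.67 5.21]
tool in seat [ 7.83  0.31 10.71] rot err [0.0016 0.1965 0.0004] F seat [6.59 2.86 2.66]
```

```bash

for i in 1 2 3; do python3 -m pendant '[[[-0.001,0,0],[0,0,0],1],[[-0.002,0,0],[0,0,0],1],[[-0.003,0,0],[0,0,0],1],[[-0.004,0,0.001],[0,0,0],1],[[-0.005,0,0.001],[0,0,0],1],[[-0.005,0,0.001],[0,0,0],1],[[-0.005,0,0.001],[0,0,0],1],[[-0.005,0,0.001],[0,0,0],1]]' 20 >/dev/null
python3 tgt.py 46.4 0 8|grep tool; done
```

```text
tool in seat [ 6.87  0.3  10.7 ] rot err [0.0017 0.1956 0.0002] F seat [9.24 3.91 2.57]
tool in seat [ 3.47  0.32 10.77] rot err [0.0013 0.1986 0.0005] F seat [3.75 3.8  5.47]
tool in seat [ 0.31  0.26 10.82] rot err [0.001  0.2011 0.0007] F seat [0.43 5.39 6.5 ]
```

```bash

for i in 1 2; do python3 -m pendant '[[[-0.001,0,0],[0,0,0],1],[[-0.002,0,0],[0,0,0],1],[[-0.003,0,0.001],[0,0,0],1],[[-0.004,0,0.001],[0,0,0],1],[[-0.004,0,0.001],[0,0,0],1],[[-0.004,0,0.001],[0,0,0],1],[[-0.004,0,0.001],[0,0,0],1],[[-0.004,0,0.001],[0,0,0],1]]' 20 >/dev/null
python3 tgt.py 46.4 0 8|grep tool; done
```

```text
tool in seat [-0.69  0.3  10.77] rot err [0.0011 0.2007 0.0008] F seat [1.52 6.5  7.56]
tool in seat [-1.55  0.34 10.71] rot err [0.0012 0.2001 0.0008] F seat [1.97 5.44 5.78]
```

```bash

for i in 1 2; do python3 -m pendant '[[[-0.001,0,0],[0,0,0],1],[[-0.002,0,0],[0,0,0],1],[[-0.003,0,0.001],[0,0,0],1],[[-0.004,0,0.001],[0,0,0],1],[[-0.004,0,0.001],[0,0,0],1],[[-0.004,0,0.001],[0,0,0],1],[[-0.004,0,0.001],[0,0,0],1],[[-0.004,0,0.001],[0,0,0],1]]' 20 >/dev/null
python3 tgt.py 46.4 0 8|grep tool; done
```

```text
tool in seat [-1.9   0.33 10.63] rot err [0.0013 0.1987 0.0007] F seat [4.52 4.93 4.99]
tool in seat [-1.96  0.34 10.55] rot err [0.0016 0.1968 0.0004] F seat [7.28 4.29 5.1 ]
```

```bash

python3 -m pendant '[[[-0.002,0,0],[0,0,0],1],[[-0.004,0,0.001],[0,0,0],1],[[-0.006,0,0.001],[0,0,0],1],[[-0.007,0,0.001],[0,0,0],1],[[-0.007,0,0.001],[0,0,0],1],[[-0.007,0,0.001],[0,0,0],1],[[-0.007,0,0.001],[0,0,0],1],[[-0.007,0,0.001],[0,0,0],1]]' 20 >/dev/null
python3 tgt.py 46.4 0 8|grep tool
python3 -m pendant '[[[0.003,0,0],[0,0,0],1],[[0.006,0,-0.001],[0,0,0],1],[[0.01,0,-0.002],[0,0,0],1],[[0.014,0,-0.003],[0,0,0],1],[[0.018,0,-0.003],[0,0,0],1],[[0.02,0,-0.004],[0,0,0],1],[[0.021,0,-0.004],[0,0,0],1],[[0.021,0,-0.004],[0,0,0],1]]' 20 >/dev/null
python3 tgt.py 46.4 0 8|grep tool
```

```text
tool in seat [-2.02  0.35 10.51] rot err [ 2.000e-03  1.937e-01 -1.000e-04] F seat [11.94  2.95  0.54]
tool in seat [-1.74  0.26 10.77] rot err [0.0007 0.2034 0.0008] F seat [-2.79  6.66 10.11]
```

```bash

python3 -m pendant '[[[0.002,0,0],[0,0,0],1],[[0.004,0,-0.001],[0,0,0],1],[[0.006,0,-0.001],[0,0,0],1],[[0.007,0,-0.001],[0,0,0],1],[[0.007,0,-0.001],[0,0,0],1],[[0.007,0,-0.001],[0,0,0],1],[[0.007,0,-0.001],[0,0,0],1],[[0.007,0,-0.001],[0,0,0],1]]' 20 >/dev/null
python3 tgt.py 46.4 0 8|grep tool
```

```text
tool in seat [-0.68  0.26 10.76] rot err [0.0004 0.2049 0.0011] F seat [-5.9   7.21 13.6 ]
```

```bash

python3 -m pendant '[[[-0.004,0,0],[0,0,0],1],[[-0.008,0,0.001],[0,0,0],1],[[-0.012,0,0.002],[0,0,0],1],[[-0.016,0,0.003],[0,0,0],1],[[-0.02,0,0.004],[0,0,0],1],[[-0.024,0,0.004],[0,0,0],1],[[-0.027,0,0.005],[0,0,0],1],[[-0.027,0,0.005],[0,0,0],1]]' 20 >/dev/null
python3 tgt.py 46.4 0 8|grep tool
python3 -m pendant '[[[0.003,0,0],[0,0,0],1],[[0.006,0,-0.001],[0,0,0],1],[[0.009,0,-0.002],[0,0,0],1],[[0.011,0,-0.002],[0,0,0],1],[[0.011,0,-0.002],[0,0,0],1],[[0.011,0,-0.002],[0,0,0],1],[[0.011,0,-0.002],[0,0,0],1],[[0.011,0,-0.002],[0,0,0],1]]' 20 >/dev/null
python3 tgt.py 46.4 0 8|grep tool
```

```text
tool in seat [-2.    0.37 10.58] rot err [ 0.0018  0.1939 -0.    ] F seat [12.2   3.08  3.79]
tool in seat [-1.94  0.32 10.62] rot err [0.0012 0.1992 0.0004] F seat [1.94 5.47 7.8 ]
```

```bash

python3 -m pendant '[[[0,0,0],[0,0,0],0.5],[[0,0,0],[0,0,0],0],[[0,0,0],[0,0,0],0],[[0,0,0],[0,0,0],0],[[0,0,0],[0,0,0],0],[[0,0,0],[0,0,0],0],[[0,0,0],[0,0,0],0],[[0,0,0],[0,0,0],0]]' 20
python3 -m pendant '[[[0,0,-0.03],[0,0,0],0],[[0,0,-0.08],[0,0,0],0],[[0,0,-0.15],[0,0,0],0],[[0,0,-0.22],[0,0,0],0],[[0,0,-0.3],[0,0,0],0],[[0,0,-0.38],[0,0,0],0],[[0,0,-0.43],[0,0,0],0],[[0,0,-0.45],[0,0,0],0]]' 20
python3 look.py w5 reader seat; python3 - <<'E'
from tgt import *
import cv2
c=cam("wrist"); im=cv2.imread("pics/w5.png")
for x in(-2,0,2,8):
    P=seatR(p).apply(np.array([[x+a,b,38.5] for a in(-56,56) for b in(31,-31)]))+p[:3]; print(x,proj(c,P).round(0).tolist())
    if x==0:
        for q in proj(c,P): cv2.circle(im,tuple(int(v) for v in q),3,(255,0,255),1)
cv2.imwrite("pics/f.png",im)
E
```

```text
time_s: 28.72
eef_pos: [528.9, 40.3, 152.1]
ee_rot: [-3.141, -0.31, 0.156]
ft_force: [-0.6, 0.4, -0.0]
width: 85.3
finger_force: 0.0
time_s: 29.38
eef_pos: [488.5, 34.1, 282.7]
ee_rot: [3.141, -0.313, 0.157]
ft_force: [-0.1, 0.1, 0.4]
width: 85.4
finger_force: 0.0
reader [(0.96, [310.0, 23.1, 399.7, 88.6]), (0.77, [119.5, 383.3, 154.6, 400.0]), (0.66, [285.1, 127.9, 360.4, 254.9])]
seat [(0.67, [296.3, 94.6, 350.2, 268.0])]
t 29.53 [488.4  33.4 280.5] [ 3.141 -0.31   0.156] F [-0.3  0.2 -0.6] w 85.6 ff 0.0 q [ 0.747  0.187 -1.06   2.067  0.318  0.694 -1.911]
-2 [[287.0, 260.0], [355.0, 260.0], [280.0, 141.0], [363.0, 141.0]]
0 [[287.0, 259.0], [355.0, 259.0], [279.0, 138.0], [363.0, 138.0]]
2 [[287.0, 257.0], [355.0, 257.0], [279.0, 136.0], [363.0, 136.0]]
8 [[287.0, 251.0], [356.0, 251.0], [279.0, 128.0], [364.0, 128.0]]
```

View pics/f.png

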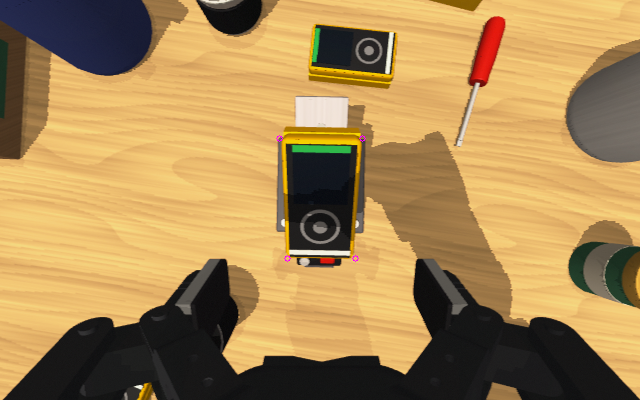

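```bash
python3 -c "
from bench import ctrl
print(ctrl.finish_job())"
```

```text
the job is handed in; nothing more can be done
None
```

The leftmost reader is on the rail and released, and the job is handed in, but no verdict came back: I felt the catch give at about 9 N, met the stop at no more than about 12 N, and it resisted a light pull back; nothing else was moved as far as I could see.

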